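Lay the desoldering pump in the V-rest

TASK

Take the blue desoldering pump out of the tool tray by its protruding tail end, and lay it lengthwise in the V-rest, down in both vees and centred, so that its middle lies over the open gap, ready to be gripped from the side. Set it down rather than dropping it, let go, and leave the yellow soldering iron and the red screwdriver lying in the tray.

Things in the scene. Friction and masses are not known exactly. Their poses are not given: they have to be found in the camera images.
- pump: Blue round rod, barrel 20 mm thick, 160 long; white nozzle (30 long) at one end, black cap (8 long) at its tail. Origin: on the axis, mid barrel; +x to the nozzle; may be rolled about x. Starts level, axis 28 mm above the table, nozzle away from the robot, sunk in an open-topped nest of a fixed tray; from x = -32 back to the tail it stands out free over the table. Lifts straight up. 60 g.
- cradle: Fixed V-rest: steel base 70 (x) x 66 x 12 mm, two aluminium V-blocks 16 thick, 54 wide, at x = -25 and +25, 34 mm gap between. 90 degree vees open upward, groove along x, 42 wide at the top; vee bottom 35, top edges 56 mm above the table. A 20 mm rod seated in both has its axis at 49 mm. Origin: on the table under its centre; +x roughly away from the robot. Nothing under the rod beyond x = +-35.
- iron: Yellow soldering iron, grey tail cap, thin steel barrel; handle 20 mm thick, 194 long. Origin on its axis, 86 mm from its tail; +x to its tip. Lies parallel to the pump in the same tray, which has three nests 72 mm apart, in any order; the tray's top is 42 mm above the table and its nests 25 mm wide, so fingers reach tools only at the tails. Leave it there.
- driver: Red-handled screwdriver, thin steel blade; handle 20 mm thick, 190 long. Origin on its axis, 80 mm from its tail; +x to the blade. Lies parallel to the pump in another nest of the tray, its tail standing out likewise. Leave it there.
There are look-alikes about, which are no part of the job. Of the things shaped like the pump, the blue one is meant. Of the things that look like the cradle, the smaller one is meant.

How it is judged (in metres and radians):
On the way:
1. the pump is lifted clear of the tray, held by its tail end (contact force between the fingers and pump above 0.5 N and height (world z) of pump above 0.055 m and x of the grasp point in the frame of pump below -0.025 m), for 0.1 s.
At the end, for the whole second after the job is handed in: The pump lies at rest in both vees of the V-rest: middle of its barrel within 20 mm of the rest's centre along the groove, within 8 mm across it and within about 8 mm of its seated height, its axis within 10 degrees of the groove and 7 degrees of level, either end foremost (x of pump in the frame of cradle between -0.02 and 0.02 m and y of pump in the frame of cradle between -0.008 and 0.008 m and z of pump in the frame of cradle between 0.042 and 0.057 m and angle between the x axis of pump and the x axis of cradle, either way round below 0.17 rad and angle between pump's own x axis and vertical between 1.45 and 1.69 rad and linear speed of pump below 0.02 m/s); the robot touches nothing.
It fails at once if the pump is dropped or thrown (moves faster than 0.7 m/s while the fingers do not hold it: a fall of some 25 mm) (linear speed of pump above 0.7 m/s and contact force between the fingers and pump below 0.1 N).
It fails at once if the soldering iron is moved more than 20 mm (distance of iron from where it was at the start of the episode above 0.02 m).
It fails at once if the screwdriver is moved more than 20 mm (distance of driver from where it was at the start of the episode above 0.02 m).
It also fails if it takes over 29 s, if anything falls off the work surface, if the arm or the gripper's body presses on something with over 40 N, if the wrist force passes 120 N, or if a joint passes its speed limit or range.

ROBOT

A 6-joint arm with a two-finger parallel gripper is mounted at the origin on the work surface. World frame = base frame: x ahead of the robot, y to its left, z up, the work surface at z = 0. Lengths are in mm, angles in rad, forces in N, time in s.
With the tool pointing down it reaches from about 275 to 1000 mm from the base axis. Payload 8.4 kg.
Tool frame: the origin (TCP) lies at the very end of the fingers, on their centre line; the grasp point (between the pads) lies 19 mm behind it; y points along the fingers, x is the direction in which the jaws open and shut, and the axes are right-handed (so a half turn about y gives the same grasp; the last joint's range is limited). The gripper opens to 85 mm and grips with 20 to 120 N. Pads are 22 mm wide; open, the fingers measure 114 mm over their backs; the gripper's body (76 mm by 85 mm) begins 54 mm behind the grasp point. The pads swing forward as they close: fully open they stand 13 mm farther back than shut.
Start: joints at [-1.149, 0.353, 1.633, -0, 1.155, -0.002], TCP at [257.016, -569.711, 231.281] pointing down, gripper open.
Joint ranges: [-2.63, 2.63], [-0.92, 2.1], [0.06, 2.66], [-1.3, 4.44], [0, 2.69], [-3.02, 3.02]. Speed limits (rad/s): [2.22, 2.22, 2.79, 3.14, 3.14, 3.14].

INTERFACE

Orientations are given as [roll, pitch, yaw] about the fixed x, y, z axes, in that order (R = Rz(yaw) Ry(pitch) Rx(roll)).
In Python, from rig import r gives the robot as it stands.
- The arm moves only by the tool servo_tool, never from a script. Its argument "motion" is a list of rows, each a list of 7 numbers: the opening, from -1 (shut) to 1 (fully open), then the shift along the tool's x, y, z in m, then the turn, a rotation vector about the tool's x, y, z in units of 10 degrees (1.0 is 10 degrees). A call has 1 to 12 rows; each row is the pose to reach, as a shift and turn from the pose commanded when the call began, along the tool's axes at that moment; what a row does not reach only later rows make up. A row lasts 1/8 s, in which the tool goes at most 62.5 mm and 10.7 degrees, less where a joint would pass 70% of its speed; a pose out of reach is approached as far as the arm can. A call with a gripper value outside its range is refused whole. The fingers move at their own pace and stop on an object; "grip_force" is the grip in N (left out, the last holds). Time passes only in rows, so rows that repeat a pose let the fingers close. It gives the time, the measured TCP pose, the force and the opening at its end, in the units of the state.
- r.sense(): the state, without advancing time (a new reading comes with each control period).
- r.grab_frame(name): name is "scene" or "side" or "wrist"; returns the picture (400x640x3 uint8, red, green, blue); there is no depth.
- r.calibration(name): a dict with "fx", "fy", "cx", "cy" (pixels), "R" (3x3) and "t" (3): a world point X has camera coordinates R X + t; the wrist camera has in their place "mount" (4x4, takes a point from camera to tool coordinates, whose origin is the TCP and whose axes are the tool frame's). Camera axes: x right, y down, z forward; pixel columns grow to the right and rows downward; lengths in mm; the calibration is good to about 2 mm. A picture is of the moment at which its call begins: read the wrist's pose just before it. calibration takes no time and is no camera call.
- r.sign_off(): hands the job in, once; it reports no verdict.
The state is a dict: "clock": time; "qpos": joint angles; "qvel": joint speeds; "joint_efforts": joint torques, N m; "eef_pos": TCP position; "tcp_rot": TCP orientation; "contact_force": force on the tool from outside, world axes, zero at the start; "wrist_torque": the same for the moment, N m; "opening": opening from 0.0 (shut) to 1.0 (fully open).
Only numpy, scipy, OpenCV 4.12 (cv2) and the standard library are available. Lean on these libraries where they do the work, as an engineer would, in place of code of your own. Each camera call takes 0.05 s, during which the arm holds its last target. There are 200 camera calls.

## Working session

There is one attempt and no reset: what is moved stays moved. The work goes in short steps, Python scripts to look and compute and a tool call to move; the robot and the scene stay as the last step left them, time stands still between calls to the robot, and variables do not carry over. Pictures are saved under pics/ and viewed, on a budget of 10 in all, crops included, one or two more only if the job needs it, and the job is handed in when it is done.

Besides the shell and the picture viewer there is one more tool, called after "Call:" as name(argument=value, ...) on one line, values as JSON. servo_tool: Moves the arm, as the interface text tells. Its arguments: {"type":"object","properties":{"motion":{"type":"array","items":{"type":"array","items":{"type":"number"}}},"grip_force":{"type":"number"}},"required":["motion"]}

```bash
mkdir -p pics; python3 - <<'E'
from rig import r
import cv2,numpy as np
print(r.sense())
for n in("scene","side"):
    cv2.imwrite(f"pics/{n}0.png",r.grab_frame(n)[:,:,::-1]); print(n,r.calibration(n))
print(r.calibration("wrist"))
E
```

```text
{'clock': 0.0, 'qpos': array([-1.14938876e+00,  3.53649621e-01,  1.63415493e+00,  2.60411433e-06,
        1.15520043e+00, -2.40334366e-03]), 'qvel': array([ 0.00109831,  0.00033635,  0.00078318,  0.00079198, -0.00030691,
        0.00188913]), 'joint_efforts': array([-1.41817949e-03, -6.05264139e+01, -3.42062867e+01,  4.52296274e-05,
        9.60450416e-03, -1.91656738e-06]), 'eef_pos': array([ 256.82212638, -569.25969227,  230.55186763]), 'tcp_rot': array([-1.57079055e+00,  1.41231961e-03, -1.14698647e+00]), 'contact_force': array([ 0.4607094 , -0.56427114, -0.08513694]), 'wrist_torque': array([-0.00953861, -0.00214889,  0.00608664]), 'opening': 1.0019595546407511}
scene {'fx': 380.30317170224623, 'fy': 380.30317170224623, 'cx': 319.1772471846371, 'cy': 199.96354824086853, 'R': array([[ 5.24704394e-01,  8.51284171e-01, -7.48194245e-04],
       [ 5.28835227e-01, -3.26645642e-01, -7.83349173e-01],
       [-6.67097146e-01,  4.10631082e-01, -6.21581461e-01]]), 't': array([-263.21875657, -156.26323344, 1225.35224073])}
side {'fx': 381.10431897445136, 'fy': 381.10431897445136, 'cx': 321.65450368107736, 'cy': 203.6913250644895, 'R': array([[-0.89627354, -0.44338321,  0.01025007],
       [-0.26990999,  0.52697721, -0.80588065],
       [ 0.35191239, -0.7250561 , -0.59198928]]), 't': array([412.13359635, 153.81325618, 875.83109597])}
{'fx': 324.47421943336326, 'fy': 324.47421943336326, 'cx': 321.24584381402593, 'cy': 195.93672684600037, 'mount': array([[ 9.99999632e-01,  8.54492270e-04,  7.74711871e-05,
         1.97416796e+00],
       [ 1.75898178e-04, -2.92547994e-01,  9.56250825e-01,
        -1.43198065e+02],
       [ 8.39772978e-04, -9.56250459e-01, -2.92548037e-01,
         7.47544864e+01],
       [ 0.00000000e+00,  0.00000000e+00,  0.00000000e+00,
         1.00000000e+00]])}
```

View pics/scene0.png

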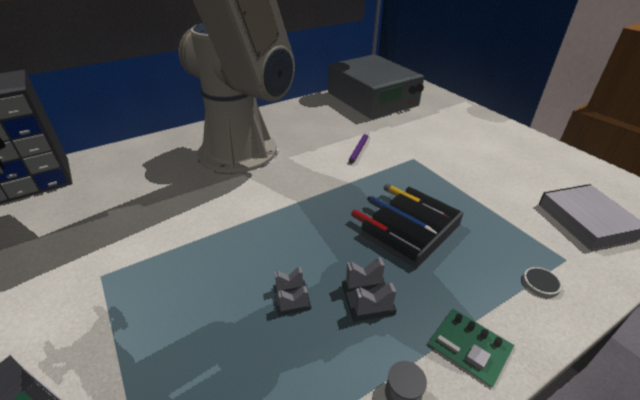

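View pics/side0.png

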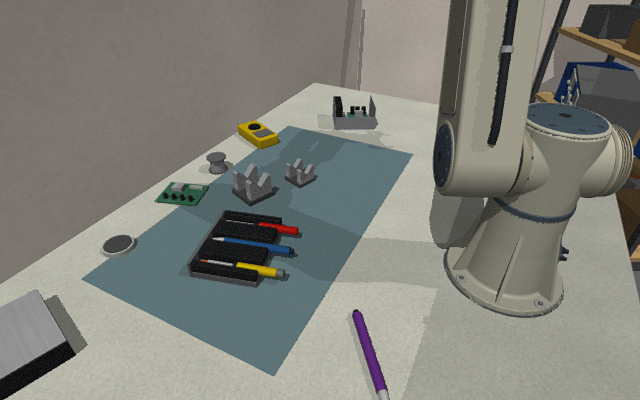

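The scene view shows the pump in the middle nest, tail at about (370,200) and nozzle tip at (437,232). The iron and driver lie on either side of it. The small cradle is at about (291,291) and the larger look-alike at (370,290). In the side view, the pump tail is at (293,252) and the small cradle at (300,173).

```bash
cat > h.py <<'E'
from rig import r
import numpy as np, cv2
from scipy.spatial.transform import Rotation as Ro
def cam(n):
    c=r.calibration(n)
    if n!="wrist": return c,c["R"],c["t"]
    s=r.sense(); T=np.eye(4); T[:3,:3]=Ro.from_euler("xyz",s["tcp_rot"]).as_matrix(); T[:3,3]=s["eef_pos"]
    M=np.linalg.inv(T@c["mount"]); return c,M[:3,:3],M[:3,3]
def back(C,uv,z):
    c,R,t=C; d=R.T@[(uv[0]-c["cx"])/c["fx"],(uv[1]-c["cy"])/c["fy"],1]; o=-R.T@t
    return o+d*(z-o[2])/d[2]
def proj(C,X):
    c,R,t=C; p=R@np.array(X,float)+t; return np.array([c["fx"]*p[0]/p[2]+c["cx"],c["fy"]*p[1]/p[2]+c["cy"]])
E
python3 - <<'E'
from h import *
np.set_printoptions(suppress=True,precision=1)
for n,P in dict(scene=[(370,200,28),(437,232,28),(291,291,12),(289,271,56),(291,289,56),(388,187,28),(354,214,28)],side=[(293,252,28),(212,238,28),(301,176,12),(283,273,28),(298,231,28)]).items():
    C=cam(n)
    for p in P: print(n,p,back(C,p[:2],p[2]))
E
python3 - <<'E'
import cv2,numpy as np
a=cv2.imread('pics/scene0.png')[225:325,250:410]; b=cv2.imread('pics/side0.png')[150:210,220:330]
f=lambda i,w,h:cv2.resize(i,(w,h),interpolation=cv2.INTER_CUBIC)
cv2.imwrite('pics/crop.png',np.hstack([f(a,480,300),f(b,320,300)]))
E
```

```text
scene (370, 200, 28) [451.5 185.2  28. ]
scene (437, 232, 28) [629.5 244.5  28. ]
scene (291, 291, 12) [ 589.1 -121.4   12. ]
scene (289, 271, 56) [ 575. -116.   56.]
scene (291, 289, 56) [ 616.5 -133.8   56. ]
scene (388, 187, 28) [432.1 261.2  28. ]
scene (354, 214, 28) [475.1 117.4  28. ]
side (293, 252, 28) [440.8 188.   28. ]
side (212, 238, 28) [637.9 233.9  28. ]
side (301, 176, 12) [ 595.3 -130.3   12. ]
side (283, 273, 28) [427.5 254.7  28. ]
side (298, 231, 28) [466.9 117.7  28. ]
```

View pics/crop.png

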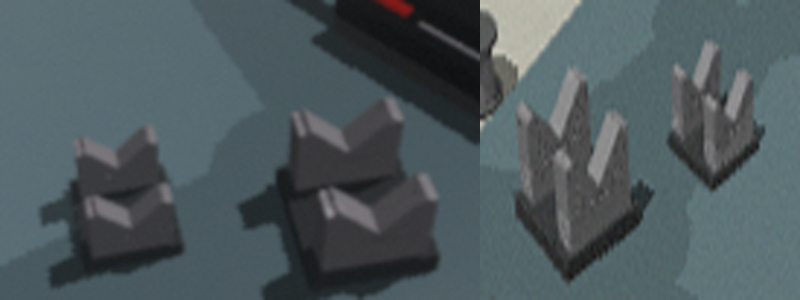

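The pump, from both views: tail about (446,187) and tip about (633,239), so roughly 198 mm long as expected, yaw about 0.27. The small cradle is near (595,-128). I'll hover by the cradle first and look from close by.

Call:
servo_tool(motion=[[1,-0.03,0,0.05,0,0,0],[1,-0.06,0,0.1,0,0,0],[1,-0.09,0,0.15,0,0,0],[1,-0.12,0,0.2,0,0,0],[1,-0.15,0,0.25,0,0,0],[1,-0.18,0,0.3,0,0,0],[1,-0.21,0,0.35,0,0,0],[1,-0.24,0,0.39,0,0,0],[1,-0.263,0,0.429,0,0,0],[1,-0.263,0,0.429,0,0,0],[1,-0.263,0,0.429,0,0,0]])

```text
clock: 1.48
eef_pos: [539.4, -153.7, 230.9]
tcp_rot: [-1.572, 0.0, -1.146]
contact_force: [-0.4, -0.5, -1.3]
opening: 1.003
```

```bash
python3 - <<'E'
from h import *
C=cam("wrist"); im=r.grab_frame("wrist"); cv2.imwrite("pics/w1.png",im[:,:,::-1]); 
import pickle; pickle.dump(C,open("w1.pkl","wb")); print(r.sense()["clock"],r.sense()["eef_pos"],proj(C,[595,-128,45]))
E
```

```text
1.525 [ 539.26906903 -154.1713054   231.02770735] [318.83468161 110.84083068]
```

View pics/w1.png

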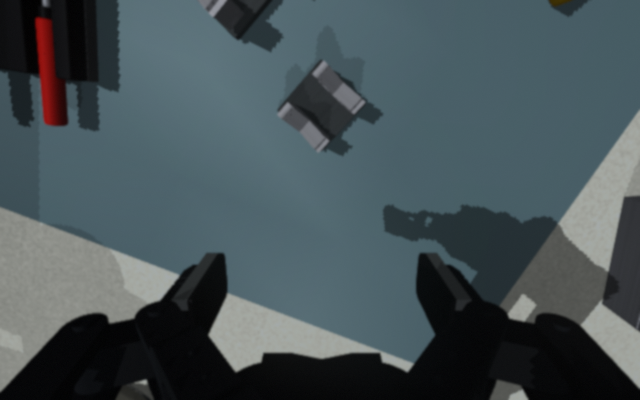

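The wrist view shows the cradle at about (322,106) px. Its two light blocks run from (283,108) to (322,148) and from (321,64) to (362,107), so the groove runs from lower left to upper right. I'll fit the block centroids by colour.

```bash
python3 - <<'E'
from h import *
import pickle; C=pickle.load(open("w1.pkl","rb"))
np.set_printoptions(suppress=True,precision=1)
im=cv2.imread("pics/w1.png")[45:165,265:385]
hsv=cv2.cvtColor(im,cv2.COLOR_BGR2HSV)
m=((hsv[...,1]<50)&(hsv[...,2]>75)).astype(np.uint8)
n,l,s,c=cv2.connectedComponentsWithStats(m)
G=[]
for i in range(1,n):
    if s[i,4]<80: continue
    rc=cv2.minAreaRect(np.argwhere(l==i)[:,::-1].astype(np.float32)); uv=np.array(rc[0])+[265,45]
    B=[back(C,b+[265,45],54)[:2] for b in cv2.boxPoints(rc)]; print(s[i],uv,back(C,uv,50),rc[1:],*B); G.append(back(C,uv,50))
d=G[0]-G[1]; print((G[0]+G[1])/2,np.linalg.norm(d),np.arctan2(d[1],d[0]))
v=cv2.resize(im,None,fx=4,fy=4,interpolation=cv2.INTER_CUBIC); cv2.imwrite("pics/w1z.png",np.hstack([v,cv2.resize(m*255,None,fx=2,fy=2)[...,None].repeat(3,2).repeat(2,0)]))
E
```

```text
[  47   15   54   54 1061] [337.8  87.2] [ 622.3 -135.4   50. ] ((60.81117630004883, 19.091880798339844), 45.0) [ 623.1 -106. ] [ 638.7 -112.6] [ 621.2 -165.3] [ 604.7 -159.1]
[ 12  57  52  51 936] [302.7 126.6] [ 575.1 -119.7   50. ] ((58.846492767333984, 18.08977508544922), 42.58049011230469) [575.9 -90.6] [592.  -96.6] [ 575.  -149.6] [ 558.1 -144.1]
[ 598.7 -127.5   50. ] 49.800007446582384 -0.3205770130589801
```

View pics/w1z.png

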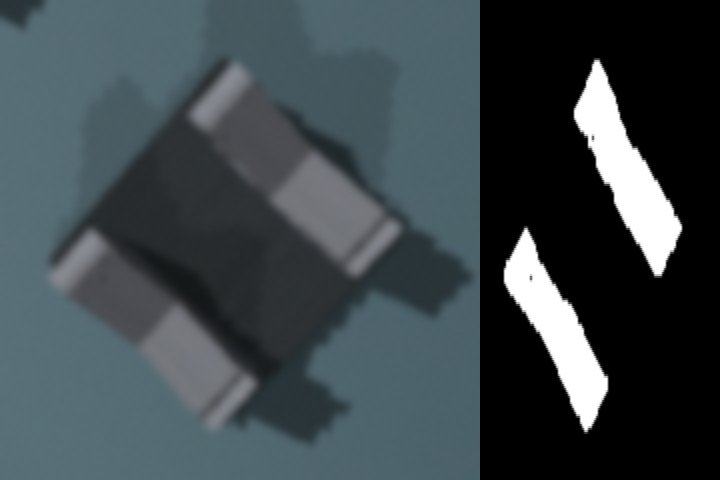

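The block spacing measures 49.8 mm (nominal 50), so the cradle fit is sound. Next is a hover over the pump tail.

Call:
servo_tool(motion=[[0.1,-0.05,0.0,0.013,0,0.1,0],[0.1,-0.1,0.0,0.026,0,0.2,0],[0.1,-0.15,0.01,0.039,0,0.3,0],[0.1,-0.2,0.03,0.052,0,0.4,0],[0.1,-0.25,0.05,0.065,0,0.6,0],[0.1,-0.3,0.065,0.078,0,0.8,0],[0.1,-0.344,0.08,0.088,0,0.88,0],[0.1,-0.344,0.08,0.088,0,0.88,0],[0.1,-0.344,0.08,0.088,0,0.88,0]])

```text
clock: 2.65
eef_pos: [478.8, 195.1, 151.4]
tcp_rot: [-1.571, -0.0, -1.301]
contact_force: [-0.1, -0.4, -0.7]
opening: 0.545
```

```bash
python3 - <<'E'
from h import *
np.set_printoptions(suppress=True,precision=1)
import pickle
W=pickle.load(open("w1.pkl","rb"))
for z,a,b in[(35,(304.5,125.5),(337.75,88.9)),(56,(303.4,127.2),(339.4,87.4))]:
    a=back(W,a,z);b=back(W,b,z);d=b-a;print((a+b)/2,np.linalg.norm(d),np.arctan2(d[1],d[0]))
C=cam("wrist"); im=r.grab_frame("wrist"); cv2.imwrite("pics/w2.png",im[:,:,::-1]); s=r.sense(); print(s["clock"],s["eef_pos"],s["tcp_rot"])
hsv=cv2.cvtColor(im,cv2.COLOR_RGB2HSV); m=((abs(hsv[...,0].astype(int)-110)<8)&(hsv[...,1]>140)&(hsv[...,2]>40)).astype(np.uint8)
n,l,st,c=cv2.connectedComponentsWithStats(m); i=1+np.argmax(st[1:,4]); print(st[i])
p=np.argwhere(l==i)[:,::-1].astype(np.float32); rc=cv2.minAreaRect(p); print(rc)
for b in cv2.boxPoints(rc): print(b,back(C,b,28))
E
```

```text
[ 598.4 -128.6   35. ] 48.924092486101756 -0.3299372646848285
[ 599.  -128.6   56. ] 49.80693422527011 -0.3275882464764707
2.7 [479.1 194.9 151.6] [-1.6 -0.  -1.3]
[ 310   18   26  209 4891]
((322.5, 122.0), (208.0, 25.0), 90.0)
[310.  18.] [602.8 236.   28. ]
[335.  18.] [607.7 218.3  28. ]
[335. 226.] [449.5 172.3  28. ]
[310. 226.] [443.6 193.6  28. ]
```

View pics/w2.png

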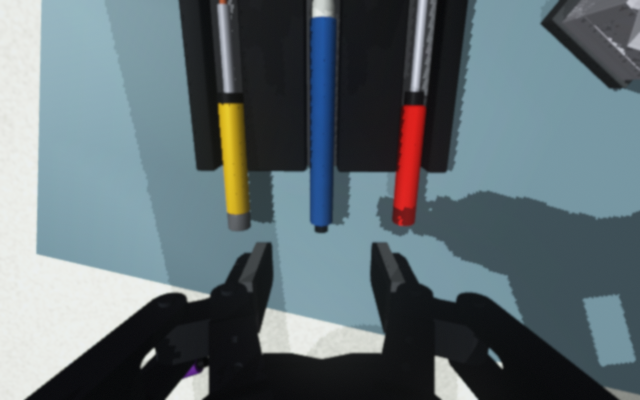

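The pump is centred in view: barrel tail at px (321,225), front at (323,18). That puts its axis yaw at 0.271 and mid barrel near (526,205). The jaws are aligned and clear of both neighbours, so I'll descend and grip at pump x of about -55.

Call:
servo_tool(motion=[[0.1,0.001,0.04,-0.007,0,0,0],[0.1,0.001,0.08,-0.007,0,0,0],[0.1,0.001,0.115,-0.007,0,0,0],[0.1,0.001,0.141,-0.007,0,0,0],[0.1,0.001,0.141,-0.007,0,0,0],[0.1,0.001,0.141,-0.007,0,0,0],[-1,0.001,0.141,-0.007,0,0,0],[-1,0.001,0.141,-0.007,0,0,0],[-1,0.001,0.141,-0.007,0,0,0],[-1,0.001,0.141,-0.007,0,0,0],[-1,0.001,0.141,-0.007,0,0,0]], grip_force=70)

```text
clock: 4.08
eef_pos: [472.9, 193.5, 11.1]
tcp_rot: [-1.569, -0.0, -1.3]
contact_force: [0.1, -1.5, 7.9]
opening: 0.204
```

Call:
servo_tool(motion=[[-1,0,-0.01,0,0,0,0],[-1,0,-0.025,0,0,0,0],[-1,0,-0.05,0,0,0,0],[-1,0,-0.075,0,0,0,0],[-1,0,-0.1,0,0,0,0],[-1,0,-0.13,0,0,0,0],[-1,0,-0.14,0,0,0,0],[-1,0,-0.14,0,0,0,0]])

```text
clock: 5.08
eef_pos: [472.4, 193.5, 150.9]
tcp_rot: [-1.569, 0.0, -1.3]
contact_force: [0.4, 1.0, -0.6]
opening: 0.209
```

```bash
python3 - <<'E'
from h import *
np.set_printoptions(suppress=True,precision=3)
s=r.sense(); print(s["eef_pos"],s["contact_force"],s["wrist_torque"])
a=r.grab_frame("wrist");b=r.grab_frame("side")[130:330,150:470]
cv2.imwrite("pics/g.png",np.hstack([a[:,120:520],cv2.resize(b,(400,250)).copy() if 0 else cv2.copyMakeBorder(cv2.resize(b,(400,250)),0,150,0,0,cv2.BORDER_CONSTANT)])[:,:,::-1])
E
```

```text
[472.433 193.519 150.933] [ 0.428  0.96  -0.576] [ 0.011  0.011 -0.077]
```

View pics/g.png

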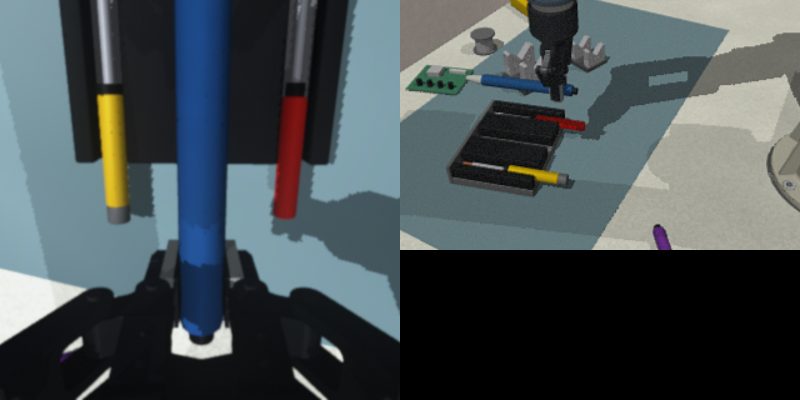

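The pump is held and looks level, with both neighbours undisturbed. Next I carry it to above the cradle.

Call:
servo_tool(motion=[[-1,0.015,0,0,0,0.15,0],[-1,0.045,0,-0.001,0,0.5,0],[-1,0.08,0,-0.002,0,0.9,0],[-1,0.115,0,-0.003,0,1.3,0],[-1,0.15,0,-0.005,0,1.7,0],[-1,0.185,0,-0.006,0,2.1,0],[-1,0.22,0,-0.007,0,2.5,0],[-1,0.255,0,-0.008,0,2.9,0],[-1,0.285,0,-0.009,0,3.2,0],[-1,0.305,0,-0.01,0,3.35,0],[-1,0.312,0,-0.01,0,3.43,0],[-1,0.312,0,-0.01,0,3.43,0]])

```text
clock: 6.68
eef_pos: [545.6, -110.0, 150.0]
tcp_rot: [-1.571, 0.0, -1.9]
contact_force: [0.2, -0.3, -0.9]
opening: 0.208
```

Call:
servo_tool(motion=[[-1,0,0.02,0,0,0,0],[-1,0,0.05,0,0,0,0],[-1,0,0.075,0,0,0,0],[-1,0,0.085,0,0,0,0],[-1,0,0.085,0,0,0,0]])

```text
clock: 7.3
eef_pos: [545.5, -109.3, 65.0]
tcp_rot: [-1.572, -0.0, -1.898]
contact_force: [-0.4, -0.6, -0.5]
opening: 0.213
```

```bash
python3 - <<'E'
from h import *
np.set_printoptions(suppress=True,precision=3)
s=r.sense(); print(s["clock"],s["eef_pos"],s["tcp_rot"],s["contact_force"])
R=Ro.from_euler("xyz",s["tcp_rot"]).as_matrix(); p=s["eef_pos"]+R@[0,-17,54.7]; d=R[:,2]; print("pump",p,d)
for n in("scene","side","wrist"):
    C=cam(n); im=r.grab_frame(n)
    print(n,"pred tail/front",proj(C,p-80*d),proj(C,p+80*d))
    hsv=cv2.cvtColor(im,cv2.COLOR_RGB2HSV); m=((abs(hsv[...,0].astype(int)-110)<8)&(hsv[...,1]>140)&(hsv[...,2]>40)).astype(np.uint8)
    k,l,st,c=cv2.connectedComponentsWithStats(m)
    for i in range(1,k):
        if st[i,4]>150: print(st[i],cv2.minAreaRect(np.argwhere(l==i)[:,::-1].astype(np.float32)))
    cv2.imwrite(f"pics/p_{n}.png",im[:,:,::-1])
a=cv2.imread("pics/p_wrist.png")[:,120:520]; b=cv2.imread("pics/p_scene.png")[220:320,240:340];c=cv2.imread("pics/p_side.png")[130:230,230:330]
f=lambda i:cv2.resize(i,(300,300),interpolation=cv2.INTER_CUBIC)
cv2.imwrite("pics/p.png",np.hstack([a,np.vstack([f(b),f(c)])[::1][:400]]) if 0 else np.hstack([cv2.copyMakeBorder(a,0,200,0,0,cv2.BORDER_CONSTANT),np.vstack([f(b),f(c)])]))
E
```

```text
7.3 [ 545.533 -109.329   65.044] [-1.572 -0.    -1.898] [-0.438 -0.639 -0.509]
pump [ 597.343 -126.931   81.985] [ 0.947 -0.322 -0.001]
scene pred tail/front [282.475 242.77 ] [296.184 306.355]
[ 308    0   69   89 2600] ((348.54840087890625, 42.162445068359375), (59.74934005737305, 87.5308837890625), 62.62229919433594)
[376   0   8  55 159] ((379.3237609863281, 26.938526153564453), (2.9876792430877686, 54.32144546508789), 5.19442892074585)
[  392     0   185   106 11480] ((479.7728576660156, 29.121368408203125), (166.6688232421875, 113.3681411743164), 17.482376098632812)
[   29    51   175   102 11582] ((117.75595092773438, 96.19070434570312), (84.5847396850586, 163.18411254882812), 76.16514587402344)
[  2 115  40  24 534] ((21.488235473632812, 126.44705963134766), (18.87295150756836, 36.11892318725586), 77.47119140625)
[  0 160  28  22 373] ((11.705887794494629, 169.8235626220703), (16.97749137878418, 28.134132385253906), 75.96376037597656)
[ 34 168  32  21 349] ((49.53773498535156, 178.63206481933594), (14.972299575805664, 29.53251838684082), 74.05460357666016)
[284 255  17  50 432] ((290.6316833496094, 279.6146240234375), (49.65839385986328, 9.77802562713623), 77.90524291992188)
side pred tail/front [318.263 166.277] [281.884 147.149]
[581  62  52   9 196] ((606.7769775390625, 64.28462219238281), (51.47441482543945, 6.077701568603516), 7.125016689300537)
wrist pred tail/front [317.837 325.655] [316.545 -89.806]
[  296     0    55   338 15944] ((323.0, 168.5), (337.0, 54.0), 90.0)
```

View pics/p.png

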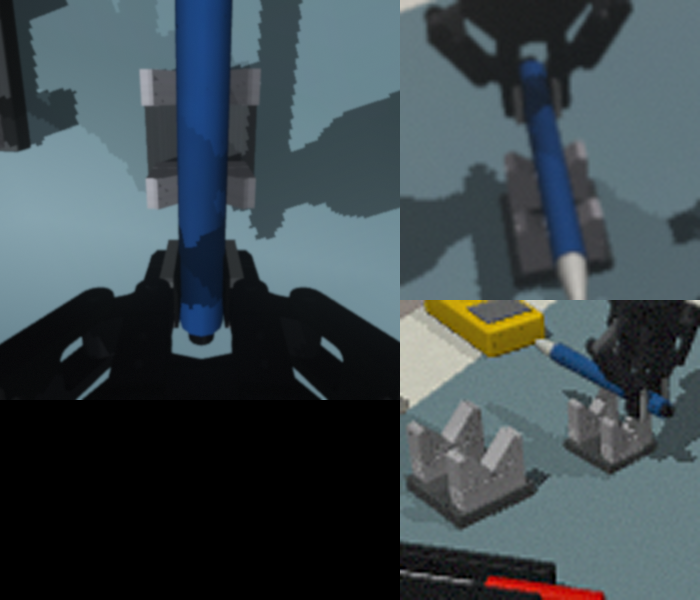

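The pump lies over the groove: the blocks span columns 140-260 in the crop and the pump is centred at about 201. I'll check the lengthwise position numerically.

```bash
python3 - <<'E'
from h import *
np.set_printoptions(suppress=True,precision=1)
C=cam("wrist"); s=r.sense(); R=Ro.from_euler("xyz",s["tcp_rot"]).as_matrix()
t=lambda u,v,z:R.T@(back(C,(u,v),z)-s["eef_pos"])
for n,u,v,z in[("far L",261,69,56),("far R",380,69,56),("near L",267,207,56),("near R",375,206,56),("pump tail barrel",321,335,82)]: print(n,t(u,v,z))
E
```

```text
far L [-25.3  10.4  87.7]
far R [27.3 10.4 87.8]
near L [-25.7  10.3  23.3]
near R [28.2 10.3 23.9]
pump tail barrel [  1.3 -15.8 -31.7]
```

Lengthwise the cradle centre is at tool z +55.6, against 54.7 for the pump middle, and it is centred laterally. I'll lower it slowly.

Call:
servo_tool(motion=[[-1,0,0.01,0.002,0,0,0],[-1,0,0.02,0.002,0,0,0],[-1,0,0.026,0.002,0,0,0],[-1,0,0.029,0.002,0,0,0],[-1,0,0.031,0.002,0,0,0],[-1,0,0.032,0.002,0,0,0],[-1,0,0.032,0.002,0,0,0]])

```text
clock: 8.32
eef_pos: [547.9, -110.6, 33.5]
tcp_rot: [-1.57, 0.0, -1.899]
contact_force: [-0.9, 1.1, -0.3]
opening: 0.215
```

Call:
servo_tool(motion=[[-1,0,0.001,0,0,0,0],[-1,0,0.001,0,0,0,0],[-1,0,0.002,0,0,0,0],[-1,0,0.002,0,0,0,0]])

```text
clock: 8.82
eef_pos: [548.3, -110.2, 32.2]
tcp_rot: [-1.57, 0.001, -1.899]
contact_force: [-2.0, 5.8, 11.5]
opening: 0.21
```

Contact: 11.5 N upward at about the expected seated height, so the pump is resting in the vees. I'll ease the fingers open, then back off upward.

Call:
servo_tool(motion=[[-0.5,0,0,0,0,0,0],[-0.4,0,0,0,0,0,0],[-0.2,0,0,0,0,0,0],[0,0,0,0,0,0,0],[0.1,0,0,0,0,0,0],[0.1,0,0,0,0,0,0],[0.1,0,-0.02,0,0,0,0],[0.1,0,-0.05,0,0,0,0],[0.1,0,-0.1,0,0,0,0],[0.1,0,-0.14,0,0,0,0],[0.1,0,-0.14,0,0,0,0]])

```text
clock: 10.2
eef_pos: [549.8, -111.1, 174.6]
tcp_rot: [-1.565, 0.001, -1.899]
contact_force: [-0.1, -0.1, -0.1]
opening: 0.545
```

```bash
python3 - <<'E'
from h import *
np.set_printoptions(suppress=True,precision=1)
s=r.sense(); print(s["clock"],s["eef_pos"],s["contact_force"])
C=cam("wrist"); im=r.grab_frame("wrist")
hsv=cv2.cvtColor(im,cv2.COLOR_RGB2HSV); m=((abs(hsv[...,0].astype(int)-110)<8)&(hsv[...,1]>140)&(hsv[...,2]>40)).astype(np.uint8)
k,l,st,c=cv2.connectedComponentsWithStats(m); i=1+np.argmax(st[1:,4]); rc=cv2.minAreaRect(np.argwhere(l==i)[:,::-1].astype(np.float32))
B=np.array([back(C,b,49) for b in cv2.boxPoints(rc)]); print(rc,B,B.mean(0))
b=r.grab_frame("scene")[230:310,250:330];c=r.grab_frame("side")[130:210,240:320]
f=lambda i:cv2.resize(i,(300,300),interpolation=cv2.INTER_CUBIC)
cv2.imwrite("pics/e.png",np.hstack([cv2.copyMakeBorder(im[:,120:520],0,200,0,0,cv2.BORDER_CONSTANT),np.vstack([f(b),f(c)])])[:,:,::-1])
E
```

```text
10.2 [ 549.8 -111.1  174.6] [-0.1 -0.1 -0.1]
((320.0, 117.0), (208.0, 24.0), 90.0) [[ 681.5 -146.8   49. ]
 [ 675.7 -163.6   49. ]
 [ 519.3 -112.1   49. ]
 [ 526.1  -91.9   49. ]] [ 600.6 -128.6   49. ]
```

View pics/e.png

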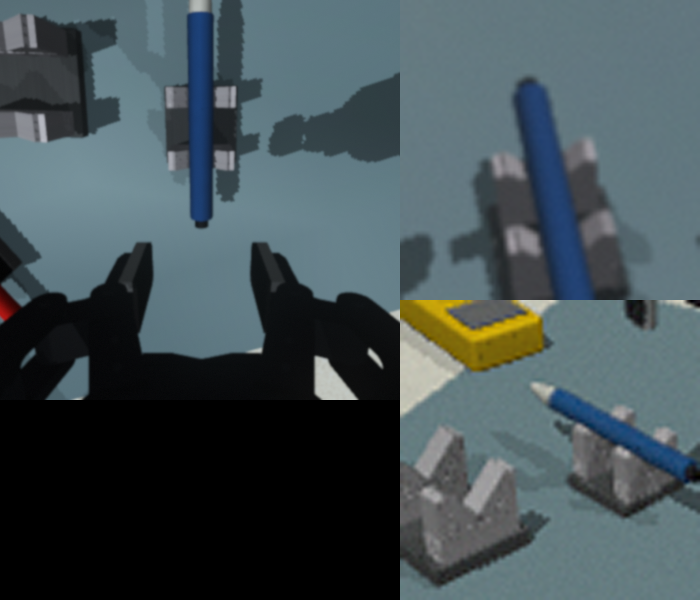

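The pump is seated in both vees. Its mid barrel measures (600.6,-128.6) against the cradle centre at (598.8,-128.6), and the robot is clear. Handing in.

```bash
python3 -c "
from rig import r
print(r.sign_off())"
```

```text
the job is handed in; nothing more can be done
None
```

The blue pump is lying in the small V-rest, nozzle away from the robot, and I handed the job in at about 10 s of the 29 s allowed. No verdict came back.

I gripped it by the tail, about 55 mm behind mid barrel, lifted it straight out of the tray and carried it to the rest. I lowered it until I felt about 11.5 N of contact at the seated height, opened the fingers and backed off upward.

**Last checks:**
- **Position:** mid barrel measured within about 2 mm of the rest's centre along the groove and about 1 mm across it. The axis lined up with the groove to about 0.01 rad.
- **Seating:** all three cameras show the rod down in both vees. I judged the height and level from the pictures and the contact height, not by a direct measurement.
- **Robot clear:** the arm stood about 140 mm above the rest with no contact force.
- **Iron and driver:** both looked undisturbed just after the pump was lifted out, and the arm did not go near the tray after that. I did not measure them again at the end.

**One disagreement:** in the wrist picture the fingers sat about 2 mm to one side of where the calibration puts them, which is within its stated accuracy.

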